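# Set and lock the telescopic tray stop

### The job

The spring-loaded tray stop on the worktop has to be set to length. First push the blue-headed pin down through the fork and lug until its head is fully home, then slide the white stop paddle out until the yellow pointer of its leg stands within the red length mark and, while holding it there, squeeze the red cam lever shut towards the black grip plate of the leg; close the lever only when the pointer is on the mark. Finish still holding: keep the lever and the grip plate squeezed together between the fingers with the pointer on the mark, and leave the length mark, the pan, the timer and the tape roll where they are.

Things in the scene. Friction and masses are not known exactly. Their poses are not given: they have to be found in the camera images.
- stop_base: Fixed steel base plate of the tray stop, 360 x 125 x 8 mm (y -75 to 50 mm), on the worktop; fixed. Origin: at worktop level on the centre line; x is the way the leg slides out, z up. Grey fork with the pin at x = -118 mm (top z = 52 mm), aluminium tube and black collar up to x = 50 mm (top z = 55 mm), white scale along y = -85 mm. Nothing is higher than 90 mm.
- clevis_pin (a joint): How far the pin still stands proud, m: 0 = head fully home on the fork (range 0 to 0.026; starts 0.016 to 0.024). It slides straight down against about 6 N of friction and stays where it is left.
- pin_head (a point): Centre of the top of the blue pin head, a disc 22 mm in diameter and 8 mm high, on a vertical steel pin 10 mm in diameter, at x = -118 mm, y = 0 of stop_base. When home it is 60 mm above the worktop.
- stop_leg (a joint): How far the sliding leg is out, m, along +x of stop_base (0 to 0.08). A spring pulls it in, 2.5 N at 0 to 4.5 N at 0.08: it starts at 0 and returns there when let go. On the mark when equal to joint length_mark. The closed lever does not hold the leg against the spring by itself: the hand holds it.
- paddle_face (a point): Middle of the inner face of the white stop paddle at the leg's end, 46 mm above the worktop, at x = 105 mm + joint stop_leg, y = 0 in stop_base. The paddle stands upright across the leg: 130 mm wide (y -65 to 65 mm), 8 mm thick, z = 12 to 80 mm. The sides of open fingers can push this face outwards (+x).
- length_mark (a joint): Position of the red length mark along the scale, m, +x of stop_base (starts 0.03 to 0.065, stiff; leave it alone). The leg is on the mark when joint stop_leg has this same value; mark is 12 mm wide, so 6 mm either way.
- mark_centre (a point): Centre of the red length mark, a flat red slider 12 mm wide along x and 30 mm across, on the white scale, 10 mm above the worktop. Axes as stop_base.
- leg_pointer (a point): Tip of the yellow pointer line (3 mm wide) on the black arm that reaches from the leg over the scale, 18 mm above the worktop; 39 mm inward of the paddle's inner face. On the mark when its x in the axes of stop_base is that of mark_centre.
- grip_plate (a point): Centre of the upper half of the black ribbed grip plate, fixed upright on the leg just inside the paddle: 26 mm along x (1 to 27 mm inward of the paddle's inner face), 8 mm thick (y = 3 to 11 mm of stop_base), top 88 mm above the worktop. This point is 75 mm above the worktop.
- grip_centre (a point): Midway between the grip plate and the closed lever, 14 mm inward of the paddle's inner face, 75 mm above the worktop, y = 0. Moves with the leg. Grip plate and closed lever together are 22 mm thick here (y = -11 to 11 mm); fingers closing along y of stop_base from above squeeze both.
- cam_lever (a joint): Angle of the cam lever, rad: 0 = closed (upright, parallel to the grip plate, 6 mm from it), growing as it leans out towards -y of stop_base, range 0 to 0.6, starts 0.35 to 0.55. It stays where it is left; about 2 to 3 N at the tip swings it.
- lever_tip (a point): Middle of the free upper end of the red lever blade (24 mm along x, 8 mm thick), 42 mm from its hinge, which runs along x of stop_base at y = -7 mm, 46 mm above the worktop, 14 mm inward of the paddle's inner face. 88 mm above the worktop when closed. Fully open its outer edge is 35 mm from the centre line. z axis: from hinge to tip.
- pan: Bystander: steel insert pan with croquettes, 132 x 176 x 58 mm; origin at the centre of its underside.
- timer: Bystander: red and white kitchen timer, 62 mm in diameter, 58 mm high; origin at the centre of its underside.
- tape: Bystander: roll of tan tape lying flat, 98 mm in diameter, 25 mm high; origin at the centre of its underside.

How it is judged (in metres and radians):
On the way, in this order (a step that is already met when the one before it is completed fails the run):
1. the pin's head is fully home on the fork (value of joint clevis_pin below 0.002 m), for 0.2 s.
2. the leg is held with its pointer on the red mark, the lever still open (x of leg_pointer in the frame of mark_centre between -0.006 and 0.006 m and value of joint cam_lever above 0.2 rad and contact force between the fingers and stop_leg above 0.5 N), for 0.2 s.
3. the lever is squeezed shut against the grip plate's side with the pointer on the mark (x of leg_pointer in the frame of mark_centre between -0.006 and 0.006 m and value of joint cam_lever below 0.07 rad and contact force between the fingers and cam_lever_c0 above 2 N and contact force between the fingers and stop_leg_c0 above 2 N), for 0.3 s.
At the end, for the whole second after the job is handed in: The pin is home (proud less than 2 mm), the cam lever closed (under 0.07 rad), the pointer within 6 mm of the mark's centre along the scale and the leg at rest, and the fingers still press both the lever and the grip plate with more than 2 N each (all of step 3 and value of joint clevis_pin below 0.002 m and velocity of joint stop_leg between -0.01 and 0.01 m/s); the arm keeps its last pose, push and grip.
It fails at once if the lever is closed while the pointer is off the mark (more than 8 mm) (value of joint cam_lever below 0.1 rad and (x of leg_pointer in the frame of mark_centre above 0.008 m or x of leg_pointer in the frame of mark_centre below -0.008 m)).
It fails at once if the length mark is shifted by more than 4 mm (distance of mark_centre from where it was at the start of the episode above 0.004 m).
It fails at once if a bystander (pan, timer, tape roll) is moved by more than 2 cm (distance of any of pan, timer, tape from where it was at the start of the episode above 0.02 m).
It also fails if it takes over 48 s, if anything falls off the work surface, if the arm or the gripper's body presses on something with over 40 N, if the wrist force passes 120 N, or if a joint passes its speed limit or range.

### The arm

A 6-joint arm with a two-finger parallel gripper is mounted at the origin on a cart in front of the work surface, level with it; the furniture and walls round the work are solid. World frame = base frame: x ahead of the robot, y to its left, z up, the work surface at z = 0. Lengths are in mm, angles in degrees, forces in N, time in s.
With the tool pointing down it reaches from about 350 to 850 mm from the base axis. Payload 8.1 kg.
Tool frame: the origin (TCP) lies at the very end of the fingers, on their centre line; the grasp point (between the pads) lies 19 mm behind it (r.grasp_offset is the distance from the TCP to the grasp point, in mm); z points along the fingers, y is the line along which they close (so a half turn about z gives the same grasp; the last joint's range is limited). The gripper opens to 85 mm and grips with 20 to 120 N. Pads are 22 mm wide; open, the fingers measure 114 mm over their backs; the gripper's body (76 mm by 85 mm) begins 54 mm behind the grasp point. The pads swing forward as they close: fully open they stand 13 mm farther back than shut.
Start: joints at [-80.638, 7.471, 85.268, -0, 87.261, -4.893], TCP at [147.765, -581.525, 231.292] pointing down, gripper open.
Joint ranges: [-169.43, 169.43], [-51.17, 129.36], [1.28, 143.12], [-76.62, 256.62], [0, 156.53], [-152.29, 152.29]. Speed limits (degrees/s): [136.94, 136.94, 159.86, 180, 180, 180].

### API

Orientations are given as [roll, pitch, yaw] about the fixed x, y, z axes, in that order (R = Rz(yaw) Ry(pitch) Rx(roll)).
In Python, from bench import r gives the robot as it stands.
- The arm moves only by the tool carry_out, never from a script. Its argument "commands" is a list of rows, each an object with "jaw": the finger opening in m, from 0 to 0.0854; "translation": the shift along the tool's x, y, z in m, a list of three; "spin": the turn about the tool's z in rad. A call has exactly 8 rows; each row shifts and turns the commanded pose from where the row before left it, along the tool's axes as they then stand; what a row does not reach is not made up. A row lasts 1/12 s, in which the tool goes at most 41.7 mm and 7.16 degrees, less where a joint would pass 70% of its speed; a pose out of reach is approached as far as the arm can. A call is refused whole if a number of a shift passes 0.0417 or a number of a turn 0.125, either way. A call with a gripper value outside its range is refused whole. The fingers move at their own pace and stop on an object; "squeeze" is the grip in N (left out, the last holds). Time passes only in rows, so rows that do not move let the fingers close, or fill a call up. It gives the time, the measured TCP pose, the force, the opening and the grip force at its end, in the units of the state.
- r.sense(): the state, without advancing time (a new reading comes with each control period).
- r.snapshot(name): name is "side" or "top" or "wrist"; returns a dict with "pixels" (384x512x3 uint8, blue, green, red), "K" (3x3 intrinsics, pixels), "dist_coeffs" ([k1, k2, p1, p2, k3] as OpenCV has them; the pictures are not rectified), "extrinsics" (4x4, takes a point from camera to world coordinates). Camera axes: x right, y down, z forward; pixel columns grow to the right and rows downward; lengths in mm; the calibration is good to about 2 mm. A picture is of the moment at which its call begins. There is no depth.
- r.hand_in(): hands the job in; it is judged then, once.
Trained networks look in a picture, given as the dict that the camera call returned (one of the last four; its "shot" number tells which), for a name from the list of things; names that differ only in an ending like _2 or _b are one class to them, and where a whole thing is asked for, a point or a joint stands for the part that bears it (a point fixed in the world has none). Each returns a list of dicts, best first, with "score" (0 to 1); they miss things now and then, are a little off and sometimes report something else, mostly with a low value. They report only what shows in the picture. A call takes as long as a camera call.
- r.spot_in(picture, target): "xy" ([column, row] in pixels, amid what is visible of it).
- r.regions_of(picture, target): "pixels" (384x512 bool, what is visible of it) and "xy" ([column, row] in pixels, amid what is visible of it).
- r.landmark_of(picture, target): "xy" ([column, row] in pixels: a listed point, or the origin of a listed thing).
The state is a dict: "time": time; "joint_pos": joint angles; "qd": joint speeds; "joint_efforts": joint torques, N m; "tool_pos": TCP position; "tcp_rot": TCP orientation; "ft_force": force on the tool from outside, world axes, zero at the start; "wrist_torque": the same for the moment, N m; "finger_gap": finger opening in mm; "grip_force": force on a finger pad.
Only numpy, scipy, OpenCV 4.12 (cv2) and the standard library are available. Lean on these libraries where they do the work, as an engineer would, in place of code of your own. Each camera call takes 0.05 s, during which the arm holds its last target. There are 200 camera calls.

## Working session

There is one attempt and no reset: what is moved stays moved. The work goes in short steps, Python scripts to look and compute and a tool call to move; the robot and the scene stay as the last step left them, time stands still between calls to the robot, and variables do not carry over. Pictures are saved under pics/ and viewed, at most 10 in all, crops included, and the job is handed in when it is done.

Besides the shell and the picture viewer there is one more tool, called after "Emit:" as name([rows], argument=value, ...), one row to a line, values as JSON. carry_out: Moves the arm, as the interface text tells. Its arguments: {"type":"object","properties":{"commands":{"type":"array","items":{"type":"object","properties":{"jaw":{"type":"number"},"translation":{"type":"array","items":{"type":"number"}},"spin":{"type":"number"}}}},"squeeze":{"type":"number"}},"required":["commands"]}

```bash
mkdir -p pics; cat > h.py <<'E'
import numpy as np, cv2
from bench import r
def ray(p,xy):
    u=cv2.undistortPoints(np.array([[xy]],float),np.array(p["K"]),np.array(p["dist_coeffs"]))[0,0]
    T=np.array(p["extrinsics"]); return T[:3,3],T[:3,:3]@np.array([u[0],u[1],1.])
def atz(p,xy,z):
    o,d=ray(p,xy); return o+d*(z-o[2])/d[2]
def tri(obs):
    A=0;b=0
    for p,xy in obs:
        o,d=ray(p,xy);d=d/np.linalg.norm(d);M=np.eye(3)-np.outer(d,d);A=A+M;b=b+M@o
    return np.linalg.solve(A,b)
E
python3 - <<'E'
from h import *
P={n:r.snapshot(n) for n in("top","side","wrist")}
cv2.imwrite("pics/a.png",P["top"]["pixels"]);cv2.imwrite("pics/b.png",P["side"]["pixels"])
for n in P: print(n,np.round(np.array(P[n]["extrinsics"])[:3,3]))
for t in "stop_base pin_head paddle_face mark_centre leg_pointer grip_plate grip_centre lever_tip pan timer tape".split():
    o=[]
    for n in P:
        L=r.landmark_of(P[n],t)
        if L:
            print(t,n,np.round(L[0]["xy"],1),round(L[0]["score"],2))
            if L[0]["score"]>.4:o.append((P[n],L[0]["xy"]))
    if len(o)>1: print("   ",np.round(tri(o),1))
print(r.sense())
E
```

```text
top [ 307. -193.  927.]
side [352. 744. 930.]
wrist [ 220. -563.  374.]
stop_base top [217.2 192.6] 0.66
stop_base side [245.7 233.7] 0.59
    [ 480.1 -110.7   -2. ]
pin_head top [230.8 225.1] 0.7
pin_head side [229.5 245.2] 0.65
    [ 464.1 -137.2  -80. ]
paddle_face top [253.4 197.9] 0.76
paddle_face side [258.6 194. ] 0.68
    [ 458.2 -207.8   53.7]
mark_centre top [255.3 227.9] 0.4
mark_centre side [294.2 209.8] 0.58
leg_pointer side [281.6 221. ] 0.79
grip_plate top [248.3 187.4] 0.68
grip_plate side [252.8 188.1] 0.7
    [ 475.5 -194.4   85.6]
grip_centre top [244.8 187.8] 0.64
grip_centre side [255.1 194.2] 0.76
    [ 472.4 -185.6   73.7]
lever_tip top [244.2 198.7] 0.5
lever_tip side [267.5 193.9] 0.64
    [ 441.6 -184.5   80.3]
pan top [361.  189.7] 0.69
pan side [262.1 146.9] 0.87
    [ 489.2 -503.1   -9.5]
timer top [335.6 250.2] 0.93
tape top [334.6 140.7] 0.73
tape side [221.9 156.5] 0.94
    [ 616.5 -432.3   -3.5]
{'time': 1.8, 'joint_pos': array([-8.06368193e+01,  7.47319717e+00,  8.52668640e+01,  1.31258580e-03,
        8.72618343e+01, -4.89439345e+00]), 'qd': array([ 0.01046344, -0.05234551,  0.11270815,  0.00303778, -0.04473618,
       -0.00355782]), 'joint_efforts': array([-1.42681187e-03, -5.69303298e+01, -5.00849533e+01, -4.47608118e-04,
        1.30644818e-03, -8.20869474e-06]), 'tool_pos': array([ 147.78601614, -581.52052635,  231.28001267]), 'tcp_rot': array([-1.79998223e+02, -1.46802252e-03,  1.42575114e+01]), 'ft_force': array([-0.38029031,  0.10214895, -0.61756836]), 'wrist_torque': array([-0.01645929,  0.01716589, -0.03178933]), 'grip_force': 0.0, 'finger_gap': 85.49021599366411}
```

View pictures.

```bash
python3 - <<'E'
import cv2
a=cv2.imread("pics/a.png")[130:280,150:350];b=cv2.imread("pics/b.png")[150:300,170:370]
cv2.imwrite("pics/c.png",cv2.resize(cv2.vconcat([a,b]),None,fx=2,fy=2,interpolation=2) if 0 else cv2.resize(cv2.hconcat([a,b]),None,fx=2,fy=2,interpolation=2))
cv2.imwrite("pics/a4.png",cv2.resize(a,None,fx=4,fy=4,interpolation=2));cv2.imwrite("pics/b4.png",cv2.resize(b,None,fx=4,fy=4,interpolation=2))
E
```

```text
(no output)
```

View pics/a4.png

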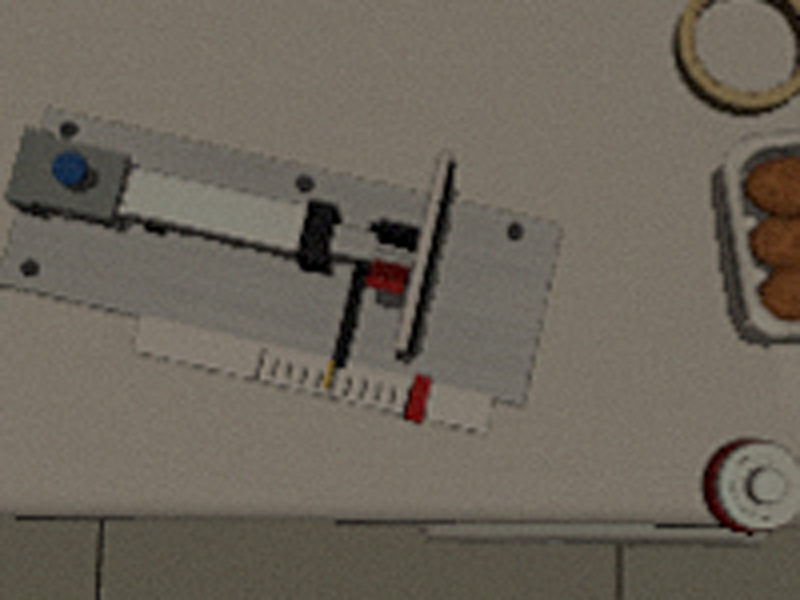

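View pics/b4.png

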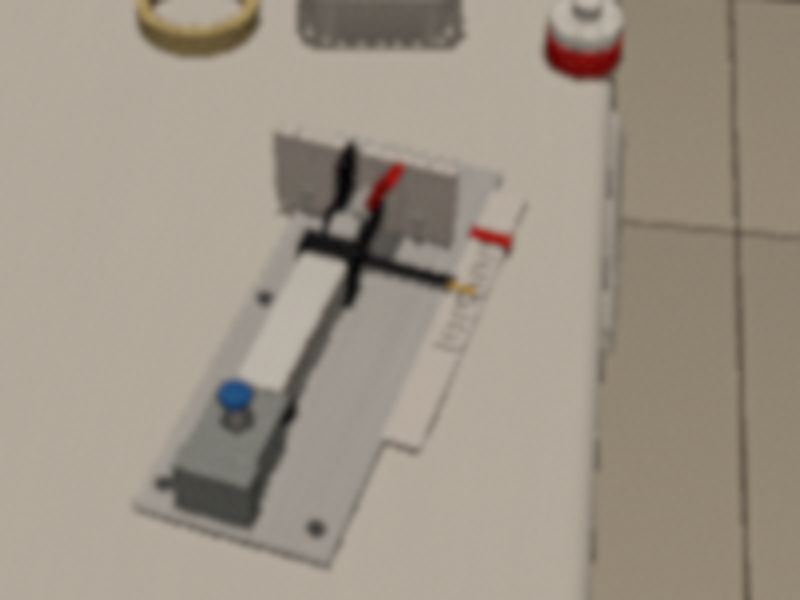

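View pics/a.png

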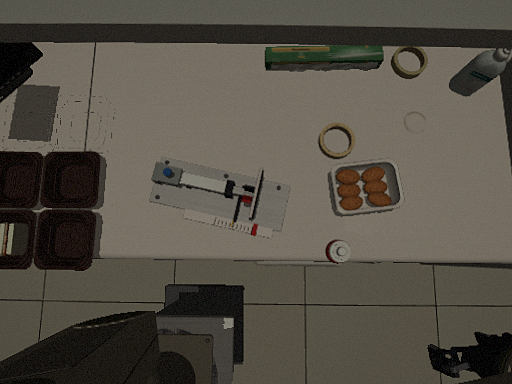

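```bash
cat > fit.py <<'E'
from h import *
from scipy.optimize import least_squares
P={n:r.snapshot(n) for n in("top","side")}
def proj(p,X):
    Ti=np.linalg.inv(np.array(p["extrinsics"]))
    return cv2.projectPoints(np.array(X,float)[None],cv2.Rodrigues(Ti[:3,:3])[0],Ti[:3,3],np.array(p["K"]),np.array(p["dist_coeffs"]))[0][0,0]
t=lambda u,v:(150+u/4,130+v/4)
s=lambda u,v:(170+u/4,150+v/4)
def lev(a):return (91,-7-42*np.sin(a),46+42*np.cos(a))
O=[("pin","top",t(70,165)),("pin","side",s(235,387)),("mark","top",t(418,398)),("mark","side",s(491,238)),
("ptr","top",t(328,374)),("pad","top",(253.4,197.9)),("pad","side",(258.6,194)),("grip","top",(248.3,187.4)),("grip","side",(252.8,188.1)),
("lev","top",(244.2,198.7)),("lev","side",(267.5,193.9)),("c1","side",s(276,132)),("c2","side",s(459,172)),("c3","top",t(447,155)),
("b1","top",t(562,228)),("b2","top",t(527,405))]
def pts(q):
    return dict(pin=(-118,0,60+q[3]),mark=(66+q[4],-85,10),ptr=(66,-85,18),pad=(105,0,46),grip=(91,7,75),lev=lev(q[5]),c1=(105,65,80),c2=(105,-65,80),c3=(109,65,80),b1=(q[6],50,8),b2=(q[6],-75,8))
def W(q,X):
    c,S=np.cos(q[2]),np.sin(q[2]);return np.array([q[0]+c*X[0]-S*X[1],q[1]+S*X[0]+c*X[1],X[2]])
def res(q):
    d=pts(q);return np.array([proj(P[n],W(q,d[k]))-np.array(xy) for k,n,xy in O]).ravel()
f=least_squares(res,[480,-110,np.radians(-104),20,45,.45,200],loss="soft_l1",x_scale=[10,10,.1,5,10,.1,10])
q=f.x;print(np.round(q,3),"yaw",np.degrees(q[2]))
for (k,n,_),e in zip(O,res(q).reshape(-1,2)):print(k,n,np.round(e,1))
for k,v in pts(q).items():print(k,np.round(W(q,v),1))
np.save("q.npy",q);print(r.sense()["time"])
E
python3 fit.py
```

```text
[ 4.83909e+02 -1.05630e+02 -1.79300e+00  1.93940e+01  6.11480e+01
  4.11000e-01  1.97497e+02] yaw -102.72680132325408
pin top [-0.7  0. ]
pin side [-0.2  0.2]
mark top [-0.4 -0.1]
mark side [-0.2 -0.9]
ptr top [-0.7  0.2]
pad top [ 0.2 -3.9]
pad side [2.2 2.7]
grip top [0.7 0.6]
grip side [3.8 3.3]
lev top [1.9 0.6]
lev side [ 0.2 -2.5]
c1 side [-0.9 -1.3]
c2 side [-0.5  0. ]
c3 top [-0.4 -1.7]
b1 top [ 0.6 -0.5]
b2 top [-0.7  0.7]
pin [509.9   9.5  79.4]
mark [ 373.  -210.9   10. ]
ptr [ 386.5 -151.3   18. ]
pad [ 460.8 -208.1   46. ]
grip [ 470.7 -195.9   75. ]
lev [ 440.7 -189.2   84.5]
c1 [ 524.2 -222.4   80. ]
c2 [ 397.4 -193.7   80. ]
c3 [ 523.3 -226.3   80. ]
b1 [ 489.2 -309.3    8. ]
b2 [ 367.2 -281.8    8. ]
1.9
```

Emit:
carry_out([
  {"jaw": 0, "spin": -0.125, "translation": [0, 0, 0]},
  {"jaw": 0, "spin": -0.125, "translation": [0, 0, 0]},
  {"jaw": 0, "spin": -0.125, "translation": [0, 0, 0]},
  {"jaw": 0, "spin": -0.125, "translation": [0, 0, 0]},
  {"jaw": 0, "spin": -0.125, "translation": [0, 0, 0]},
  {"jaw": 0, "spin": -0.125, "translation": [0, 0, 0]},
  {"jaw": 0, "spin": -0.125, "translation": [0, 0, 0]},
  {"jaw": 0, "spin": -0.1, "translation": [0, 0, 0]},
], squeeze=20)

```text
time: 2.57
tool_pos: [147.8, -581.5, 231.3]
tcp_rot: [-180.0, -0.0, 70.5]
ft_force: [-1.0, 0.1, 0.2]
finger_gap: -0.1
grip_force: 0.0
```

```bash
cat > go.py <<'E'
import sys
from h import *
# go.py bx by z : TCP target in stop_base axes -> shift in tool axes (m)
from scipy.spatial.transform import Rotation as Ro
q=np.load("q.npy");s=r.sense()
bx,by,z=map(float,sys.argv[1:4]);c,S=np.cos(q[2]),np.sin(q[2])
T=np.array([q[0]+c*bx-S*by,q[1]+S*bx+c*by,z]);R=Ro.from_euler("xyz",s["tcp_rot"],degrees=True).as_matrix()
p=s["tool_pos"];d=p[:2]-q[:2]
print("base now",np.round([c*d[0]+S*d[1],-S*d[0]+c*d[1],p[2]],1),"shift",np.round(R.T@(T-p)/1000,4),"yawerr",round(s["tcp_rot"][2]-77.27,2),"F",np.round(s["ft_force"],1),"gap",round(s["finger_gap"],1),s["time"])
E
python3 go.py -118 0 130
```

```text
base now [ 538.2 -223.   231.3] shift [0.678  0.144  0.1013] yawerr -6.77 F [-1.   0.1  0.2] gap -0.1 2.5667
```

Emit:
carry_out([
  {"jaw": 0, "spin": -0.118, "translation": [0, 0, 0]},
  {"jaw": 0, "spin": 0, "translation": [0.037, 0.0125, 0]},
  {"jaw": 0, "spin": 0, "translation": [0.037, 0.0125, 0]},
  {"jaw": 0, "spin": 0, "translation": [0.037, 0.0125, 0]},
  {"jaw": 0, "spin": 0, "translation": [0.037, 0.0125, 0]},
  {"jaw": 0, "spin": 0, "translation": [0.037, 0.0125, 0]},
  {"jaw": 0, "spin": 0, "translation": [0.037, 0.0125, 0]},
  {"jaw": 0, "spin": 0, "translation": [0.037, 0.0125, 0]},
])

```text
time: 3.23
tool_pos: [292.3, -347.5, 231.4]
tcp_rot: [180.0, 0.0, 76.9]
ft_force: [0.4, 0.5, -0.1]
finger_gap: 0.0
grip_force: 0.0
```

Emit:
carry_out([
  {"jaw": 0, "spin": 0, "translation": [0.037, 0.0125, 0]},
  {"jaw": 0, "spin": 0, "translation": [0.037, 0.0125, 0]},
  {"jaw": 0, "spin": 0, "translation": [0.037, 0.0125, 0]},
  {"jaw": 0, "spin": 0, "translation": [0.037, 0.0125, 0]},
  {"jaw": 0, "spin": 0, "translation": [0.037, 0.0125, 0]},
  {"jaw": 0, "spin": 0, "translation": [0.037, 0.0125, 0]},
  {"jaw": 0, "spin": 0, "translation": [0.037, 0.0125, 0]},
  {"jaw": 0, "spin": 0, "translation": [0.037, 0.0125, 0]},
])

```text
time: 3.9
tool_pos: [457.1, -81.7, 231.7]
tcp_rot: [179.9, 0.0, 76.9]
ft_force: [0.4, -0.0, -0.3]
finger_gap: -0.3
grip_force: 0.0
```

```bash
python3 go.py -118 0 100
```

```text
base now [-17.5 -31.4 231.7] shift [0.1007 0.0306 0.1317] yawerr -0.39 F [ 0.4 -0.  -0.3] gap -0.3 3.9
```

Emit:
carry_out([
  {"jaw": 0, "spin": 0, "translation": [0.025, 0.0076, 0]},
  {"jaw": 0, "spin": 0, "translation": [0.025, 0.0076, 0]},
  {"jaw": 0, "spin": 0, "translation": [0.025, 0.0076, 0.01]},
  {"jaw": 0, "spin": 0, "translation": [0.0255, 0.0076, 0.03]},
  {"jaw": 0, "spin": 0, "translation": [0, 0, 0.03]},
  {"jaw": 0, "spin": 0, "translation": [0, 0, 0.03]},
  {"jaw": 0, "spin": 0, "translation": [0, 0, 0.02]},
  {"jaw": 0, "spin": 0, "translation": [0, 0, 0.01]},
])

```text
time: 4.57
tool_pos: [506.6, 7.9, 97.8]
tcp_rot: [-179.7, 0.0, 76.9]
ft_force: [0.1, -0.6, -0.0]
finger_gap: 0.3
grip_force: 0.0
```

```bash
python3 go.py -118 0 60; python3 - <<'E'
from h import *
p=r.snapshot("side");q=r.snapshot("top")
cv2.imwrite("pics/d.png",cv2.hconcat([cv2.resize(x,None,fx=4,fy=4,interpolation=2) for x in (p["pixels"][200:300,180:280],q["pixels"][120:220,120:220])]))
E
```

```text
base now [-115.7   -2.9   97.8] shift [0.0023 0.0031 0.0377] yawerr -0.36 F [ 0.1 -0.6 -0. ] gap 0.3 4.5667
```

View pics/d.png

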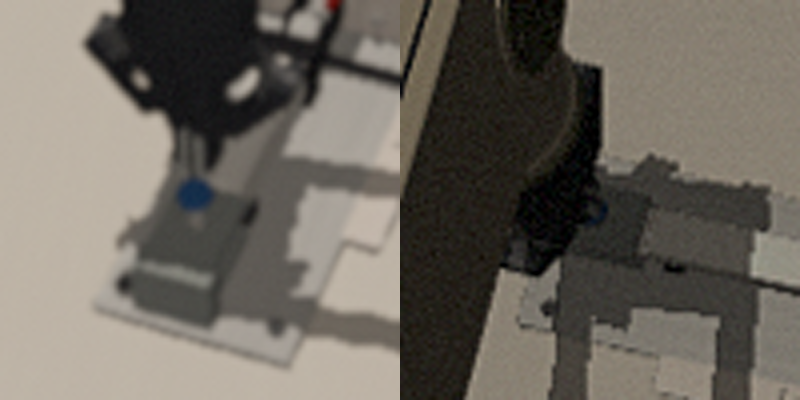

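Emit:
carry_out([
  {"jaw": 0, "spin": 0, "translation": [0.0023, 0.003, 0]},
  {"jaw": 0, "spin": 0, "translation": [0, 0, 0.005]},
  {"jaw": 0, "spin": 0, "translation": [0, 0, 0.005]},
  {"jaw": 0, "spin": 0, "translation": [0, 0, 0.006]},
  {"jaw": 0, "spin": 0, "translation": [0, 0, 0.006]},
  {"jaw": 0, "spin": 0, "translation": [0, 0, 0.006]},
  {"jaw": 0, "spin": 0, "translation": [0, 0, 0.005]},
  {"jaw": 0, "spin": 0, "translation": [0, 0, 0.0]},
])

```text
time: 5.33
tool_pos: [512.3, 8.9, 67.7]
tcp_rot: [180.0, -0.0, 76.9]
ft_force: [0.1, -0.3, 0.2]
finger_gap: 0.1
grip_force: 0.0
```

```bash
python3 go.py -118 0 60
```

```text
base now [-118.     2.4   67.7] shift [ 0.     -0.0024  0.0077] yawerr -0.4 F [ 0.1 -0.3  0.2] gap 0.1 5.3333
```

```bash
python3 - <<'E'
from h import *
p=r.snapshot("side");q=r.snapshot("wrist")
L=r.landmark_of(p,"pin_head");print(L[:1])
cv2.imwrite("pics/e.png",cv2.hconcat([cv2.resize(p["pixels"][200:296,180:276],(400,400),interpolation=2),cv2.resize(q["pixels"],(533,400))])[:,:800])
E
```

```text
[{'xy': [228.9, 250.4], 'score': 0.51}]
```

View pics/e.png

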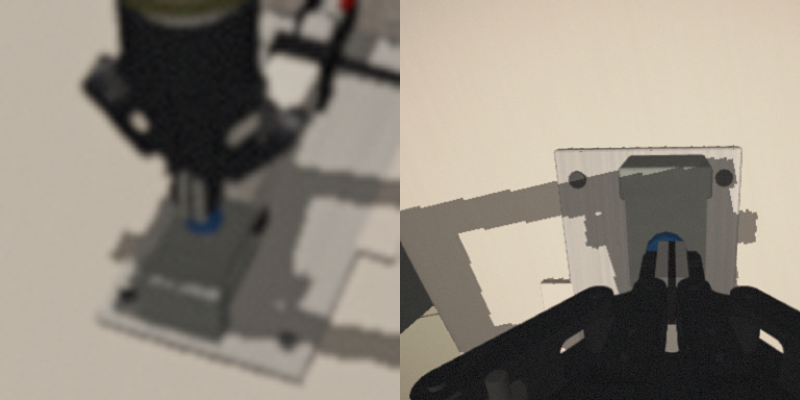

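Emit:
carry_out([
  {"jaw": 0, "spin": 0, "translation": [0, 0, 0.003]},
  {"jaw": 0, "spin": 0, "translation": [0, 0, 0.003]},
  {"jaw": 0, "spin": 0, "translation": [0, 0, 0.002]},
  {"jaw": 0, "spin": 0, "translation": [0, 0, 0.001]},
  {"jaw": 0, "spin": 0, "translation": [0, 0, 0.001]},
  {"jaw": 0, "spin": 0, "translation": [0, 0, 0]},
  {"jaw": 0, "spin": 0, "translation": [0, 0, 0]},
  {"jaw": 0, "spin": 0, "translation": [0, 0, 0]},
])

```text
time: 6.15
tool_pos: [512.4, 8.9, 59.9]
tcp_rot: [180.0, 0.0, 76.9]
ft_force: [-8.7, 0.3, 16.3]
finger_gap: 0.4
grip_force: 8.5
```

Emit:
carry_out([
  {"jaw": 0, "spin": 0, "translation": [0, 0, -0.02]},
  {"jaw": 0, "spin": 0, "translation": [0, 0, -0.03]},
  {"jaw": 0.0854, "spin": 0, "translation": [0, 0, -0.03]},
  {"jaw": 0.0854, "spin": -0.007, "translation": [-0.04, 0, 0]},
  {"jaw": 0.0854, "spin": 0, "translation": [-0.04, 0, 0]},
  {"jaw": 0.0854, "spin": 0, "translation": [-0.04, 0, 0]},
  {"jaw": 0.0854, "spin": 0, "translation": [-0.04, 0, 0]},
  {"jaw": 0.0854, "spin": 0, "translation": [-0.038, 0, 0]},
])

```text
time: 6.82
tool_pos: [467.6, -185.8, 138.4]
tcp_rot: [180.0, 0.0, 77.3]
ft_force: [0.8, 0.4, 0.1]
finger_gap: 72.3
grip_force: 0.0
```

```bash
python3 go.py 84 0 56; python3 - <<'E'
from h import *
o={}
for n in ("top","side","wrist"):
    p=r.snapshot(n)
    for t in ("mark_centre","leg_pointer","lever_tip","grip_plate","paddle_face"):
        L=r.landmark_of(p,t)
        if L: print(n,t,np.round(L[0]["xy"],1),round(L[0]["score"],2))
    if n=="wrist":cv2.imwrite("pics/f.png",p["pixels"])
    if n=="side":cv2.imwrite("pics/g.png",p["pixels"])
E
```

```text
base now [ 81.8   1.7 138.4] shift [-0.0022 -0.0018  0.0824] yawerr 0.03 F [0.8 0.4 0.1] gap 72.3 6.8167
top mark_centre [254.8 227. ] 0.42
top paddle_face [360.  187.4] 0.37
side mark_centre [290.7 211.3] 0.44
side leg_pointer [280.7 220. ] 0.74
side lever_tip [268.3 193.5] 0.52
side grip_plate [253.3 189.9] 0.98
side paddle_face [258.  194.9] 0.73
wrist mark_centre [177.7 230.9] 0.72
wrist leg_pointer [167.5 170.7] 0.9
wrist lever_tip [218.4 224.7] 0.95
wrist grip_plate [266.8 223.5] 0.79
wrist paddle_face [255.3 222. ] 0.93
```

View pics/f.png

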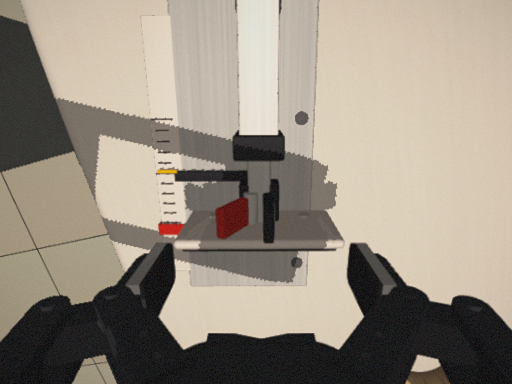

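```bash
cat > w.py <<'E'
from h import *
q=np.load("q.npy");c,S=np.cos(q[2]),np.sin(q[2])
def B(X):
    d=X[:2]-q[:2];return np.round([c*d[0]+S*d[1],-S*d[0]+c*d[1]],1)
def look(name=None):
    p=r.snapshot("wrist");im=p["pixels"].astype(int);b,g,rr=im[...,0],im[...,1],im[...,2]
    def cen(m):
        n,l,st,ce=cv2.connectedComponentsWithStats(m.astype(np.uint8));i=1+np.argmax(st[1:,4]);return ce[i],st[i]
    for nm,m,z in (("yel",(rr>120)&(g>90)&(b<70),18),("red",(rr>150)&(g<70)&(b<70),10)):
        if m.any():
            ce,st=cen(m);print(nm,np.round(ce,1),st[:5],B(atz(p,ce,z)))
    for t,z in (("mark_centre",10),("leg_pointer",18),("paddle_face",46),("grip_plate",75),("lever_tip",84)):
        L=r.landmark_of(p,t)
        if L: print(t,np.round(L[0]["xy"]),round(L[0]["score"],2),B(atz(p,L[0]["xy"],z)))
    print("camx",B(np.array(p["extrinsics"])[:3,3]))
    if name:cv2.imwrite("pics/%s.png"%name,p["pixels"])
if __name__=="__main__":
    import sys;look(*sys.argv[1:])
E
python3 w.py
```

```text
yel [166.7 170.4] [157 169  20   4  72] [ 66.  -83.7]
red [169.7 228.1] [159 223  25  11 221] [126.7 -88.7]
mark_centre [178. 226.] 0.56 [124.1 -80.7]
leg_pointer [166. 169.] 0.86 [ 64.9 -83.9]
paddle_face [259. 220.] 0.74 [103.2   0.5]
grip_plate [265. 219.] 0.66 [89.9  5.3]
lever_tip [219. 225.] 0.95 [ 91.4 -27.9]
camx [5.6 2.1]
```

Emit:
carry_out([
  {"jaw": 0.0854, "spin": 0, "translation": [0, -0.001, 0.01]},
  {"jaw": 0.0854, "spin": 0, "translation": [0, 0, 0.015]},
  {"jaw": 0.0854, "spin": 0, "translation": [0, 0, 0.015]},
  {"jaw": 0.0854, "spin": 0, "translation": [0, 0, 0.015]},
  {"jaw": 0.0854, "spin": 0, "translation": [0, 0, 0.015]},
  {"jaw": 0.0854, "spin": 0, "translation": [0, 0, 0.012]},
  {"jaw": 0.0854, "spin": 0, "translation": [0, 0, 0]},
  {"jaw": 0.0854, "spin": 0, "translation": [0, 0, 0]},
])

```text
time: 8.68
tool_pos: [466.5, -183.5, 55.3]
tcp_rot: [-179.9, -0.0, 77.3]
ft_force: [-0.4, 0.0, 0.5]
finger_gap: 85.6
grip_force: 0.0
```

```bash
python3 go.py 155 0 56
```

```text
base now [79.8  0.2 55.3] shift [-0.0752 -0.0002 -0.0007] yawerr 0.01 F [-0.4  0.   0.5] gap 85.6 8.6833
```

Emit:
carry_out([
  {"jaw": 0.0854, "spin": 0, "translation": [-0.006, 0, 0]},
  {"jaw": 0.0854, "spin": 0, "translation": [-0.008, 0, 0]},
  {"jaw": 0.0854, "spin": 0, "translation": [-0.01, 0, 0]},
  {"jaw": 0.0854, "spin": 0, "translation": [-0.012, 0, 0]},
  {"jaw": 0.0854, "spin": 0, "translation": [-0.012, 0, 0]},
  {"jaw": 0.0854, "spin": 0, "translation": [-0.01, 0, 0]},
  {"jaw": 0.0854, "spin": 0, "translation": [-0.006, 0, 0]},
  {"jaw": 0.0854, "spin": 0, "translation": [-0.003, 0, 0]},
])

```text
time: 9.35
tool_pos: [452.8, -250.8, 56.9]
tcp_rot: [179.9, 0.0, 77.2]
ft_force: [3.0, 4.5, 3.7]
finger_gap: 85.3
grip_force: 2.3
```

```bash
python3 go.py 155 0 56; python3 w.py i
```

```text
base now [148.5   1.7  56.9] shift [-0.0065 -0.0017  0.0009] yawerr -0.06 F [3.  4.5 3.7] gap 85.3 9.35
yel [127.6 178.7] [113 176  29   6 157] [121.2 -83.3]
red [122.8 186.2] [109 176  30  16 285] [128.4 -91. ]
mark_centre [134. 182.] 0.93 [125.3 -83.1]
leg_pointer [128. 179.] 0.59 [121.6 -83. ]
paddle_face [256. 255.] 0.74 [159.6  -1. ]
grip_plate [272. 260.] 0.89 [146.7   7.1]
lever_tip [194. 266.] 0.9 [144.5 -28. ]
camx [74.1  1.5]
```

View pics/i.png

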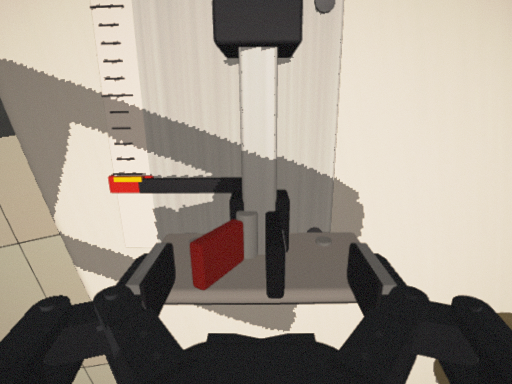

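Emit:
carry_out([
  {"jaw": 0.0854, "spin": 0, "translation": [-0.002, 0, 0]},
  {"jaw": 0.0854, "spin": 0, "translation": [-0.002, 0, 0]},
  {"jaw": 0.0854, "spin": 0, "translation": [-0.0015, 0, 0]},
  {"jaw": 0.0854, "spin": 0, "translation": [0, 0, 0]},
  {"jaw": 0.0854, "spin": 0, "translation": [0, 0, 0]},
  {"jaw": 0.0854, "spin": 0, "translation": [0, 0, 0]},
  {"jaw": 0.0854, "spin": 0, "translation": [0, 0, 0]},
  {"jaw": 0.0854, "spin": 0, "translation": [0, 0, 0]},
])

```text
time: 10.32
tool_pos: [451.3, -254.6, 56.2]
tcp_rot: [-180.0, -0.0, 77.3]
ft_force: [0.9, 3.2, 1.7]
finger_gap: 85.0
grip_force: 1.7
```

```bash
python3 go.py 155 0 56; python3 w.py j
```

```text
base now [152.5   1.   56.2] shift [-0.0025 -0.001   0.0002] yawerr 0.01 F [0.9 3.2 1.7] gap 85.0 10.3167
yel [127.6 179.1] [114 176  29   7 157] [125.4 -83.8]
red [128.  176.4] [109 170  45  17 377] [125.6 -87.1]
mark_centre [133. 178.] 0.8 [127.  -84.1]
leg_pointer [126. 176.] 0.65 [123.5 -84.4]
paddle_face [261. 255.] 0.84 [163.4   1.3]
grip_plate [277. 263.] 0.59 [151.5   8.6]
lever_tip [195. 268.] 0.79 [148.9 -28.2]
camx [78.1  1. ]
```

View pics/j.png

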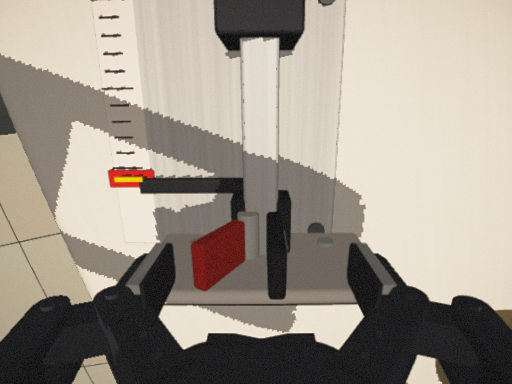

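Emit:
carry_out([
  {"jaw": 0.0854, "spin": 0, "translation": [-0.0015, -0.001, 0]},
  {"jaw": 0.0854, "spin": 0, "translation": [0, 0, 0]},
  {"jaw": 0.0854, "spin": 0, "translation": [0, 0, 0]},
  {"jaw": 0.0854, "spin": 0, "translation": [0, 0, 0]},
  {"jaw": 0.07, "spin": 0, "translation": [0, 0, 0]},
  {"jaw": 0.06, "spin": 0, "translation": [0, 0, 0]},
  {"jaw": 0.05, "spin": 0, "translation": [0, 0, 0]},
  {"jaw": 0.05, "spin": 0, "translation": [0, 0, 0]},
], squeeze=30)

```text
time: 11.28
tool_pos: [449.5, -255.8, 56.4]
tcp_rot: [-179.9, 0.0, 77.3]
ft_force: [-1.9, 4.2, 5.8]
finger_gap: 50.2
grip_force: 3.9
```

```bash
python3 go.py 155 0 56; python3 w.py k
```

```text
base now [154.1  -0.5  56.4] shift [-0.0009  0.0005  0.0004] yawerr 0.01 F [-1.9  4.2  5.8] gap 50.2 11.2833
yel [130.2 178.5] [116 176  29   6 171] [126.6 -83.7]
red [131.2 173.1] [111 167  45  17 413] [125.  -86.3]
mark_centre [136. 174.] 0.95 [125.3 -83.1]
leg_pointer [128. 178.] 0.64 [126.2 -84.8]
paddle_face [264. 253.] 0.75 [164.    1.2]
grip_plate [280. 261.] 0.71 [152.2   8.3]
lever_tip [212. 272.] 0.69 [152.5 -22.4]
camx [79.7 -0.3]
```

View pics/k.png

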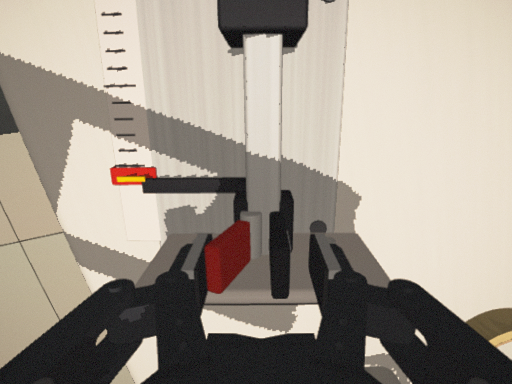

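Emit:
carry_out([
  {"jaw": 0.045, "spin": 0, "translation": [0, 0, 0]},
  {"jaw": 0.04, "spin": 0, "translation": [0, 0, 0]},
  {"jaw": 0.035, "spin": 0, "translation": [0, 0, 0]},
  {"jaw": 0.03, "spin": 0, "translation": [0, 0, 0]},
  {"jaw": 0.025, "spin": 0, "translation": [0, 0, 0]},
  {"jaw": 0.015, "spin": 0, "translation": [0, 0, 0]},
  {"jaw": 0.01, "spin": 0, "translation": [0, 0, 0]},
  {"jaw": 0.005, "spin": 0, "translation": [0, 0, 0]},
])

```text
time: 12.25
tool_pos: [451.1, -256.1, 56.6]
tcp_rot: [179.9, 0.0, 77.3]
ft_force: [7.2, 1.5, 1.2]
finger_gap: 21.0
grip_force: 34.1
```

Emit:
carry_out([
  {"jaw": 0.0, "spin": 0, "translation": [0, 0, 0]},
  {"jaw": 0.0, "spin": 0, "translation": [0, 0, 0]},
  {"jaw": 0.0, "spin": 0, "translation": [0, 0, 0]},
  {"jaw": 0.0, "spin": 0, "translation": [0, 0, 0]},
  {"jaw": 0.0, "spin": 0, "translation": [0, 0, 0]},
  {"jaw": 0.0, "spin": 0, "translation": [0, 0, 0]},
  {"jaw": 0.0, "spin": 0, "translation": [0, 0, 0]},
  {"jaw": 0.0, "spin": 0, "translation": [0, 0, 0]},
])

```text
time: 12.92
tool_pos: [451.2, -256.1, 56.6]
tcp_rot: [179.9, 0.0, 77.3]
ft_force: [6.5, 2.4, 0.8]
finger_gap: 21.1
grip_force: 34.0
```

```bash
python3 go.py 155 0 56; python3 w.py l
```

```text
base now [154.    1.2  56.6] shift [-0.001  -0.0012  0.0006] yawerr 0.03 F [6.5 2.4 0.8] gap 21.1 12.9167
yel [127.8 178.5] [114 176  29   6 172] [126.6 -83.4]
red [128.2 173.3] [108 168  46  17 418] [125.1 -86.4]
mark_centre [134. 177.] 0.8 [127.9 -83.1]
leg_pointer [127. 178.] 0.58 [126.5 -84.2]
paddle_face [259. 255.] 0.72 [164.9   0.3]
grip_plate [272. 260.] 0.89 [151.8   6.3]
lever_tip [244. 273.] 0.68 [153.3  -6.3]
camx [79.6  0.8]
```

View pics/l.png

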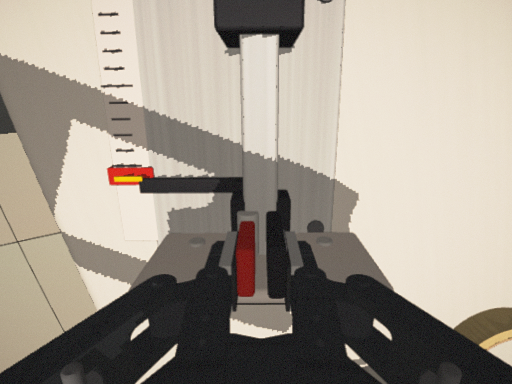

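The lever is upright beside the plate: lever tip at y ≈ -6 mm, finger gap 21 mm, grip 34 N. The pointer, at pixel (128,178), stands inside the red mark (rows 168–185), and the arm is holding still.

```bash
python3 -c "
from bench import r
print(r.hand_in())"
```

```text
the job is handed in; nothing more can be done
None
```

I handed the job in at about 13 s with the pin pressed home, the pointer on the red mark (within about 1 mm as measured) and the lever held shut at 34 N; the hand-in returned no verdict.

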